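# Hold a sample plate flush on a tilting measuring stage

## Task

Pick up the rectangular sample plate by the pin in its black rib, tilt it to match the sloping face of the small measuring stage, and press it flush and square, gently but firmly, over the middle of the face so that its underside bears on both steel bars. The slope of the face differs each time, so find it by touch or by sight. Finish while still gripping the plate and pressing it there, do not let go, and leave everything else on the bench where it is.

Things in the scene. Friction and masses are not known exactly. Their poses are not given: they have to be found in the camera images.
- plate: The rectangular sample plate: aluminium, 64 (x) by 50 (y) by 6 mm, 0.09 to 0.18 kg, flat on the bench. On its middle stands a black rib, 36 (x) by 10 (y) mm, top at 46 mm, with a 10 mm steel pin through it along y at 28 mm height, 14 mm over its ends. Grip it across y, on the pin's ends: in a light grip the plate swivels a little on the pin when pushed. Origin: centre of underside, z up.
- stage: Measuring stage fixed to the bench: white base 140 (x) by 110 (y) by 22 mm, black housing to 44 mm high, two cheeks (66 mm high, at x -45, y +-41) and between them a hinged aluminium face. The face looks away from the robot (its -x) and up, rising towards its own +x. Its slope, 12 to 38 degrees from level, is not given by this pose and stays put when pushed. Origin: centre of underside, z up.
- stage_hinge (a point): Middle of the hinge line at the face's lower edge (stage frame: x -45, y 0, z 55 mm). From here the face slab, 60 mm wide, runs from 4 to 98 mm up the slope, its top 9 mm off the hinge line, square to the slope. Two steel bars lie across it (along y, 54 mm long) 25 and 65 mm up the slope, crests 12 mm off the hinge line. A 24 mm black window between them marks the middle, 45 mm up.
- stage_face (a joint): How far the spring-backed face (slab and bars together) is pushed in, square to the slope, in m: 0 at rest, stop at 0.010. It begins to yield at about 2.4 N and then needs 1.2 N more per mm.
- disc: Bystander: a round sample plate, 54 mm across, with the same rib and pin; it may lie on either side of the rectangular one.
- beaker_small: Bystander: empty glass beaker, 48 mm across, 55 mm high, origin at the middle of its underside.
- beaker_big: Bystander: empty glass beaker, 66 mm across, 90 mm high, origin at the middle of its underside.
- dish: Bystander: low glass dish, 56 mm across, 26 mm high, origin at the middle of its underside.
- jar: Bystander: closed white jar, 56 mm across, 70 mm high, origin at the middle of its underside.
- scoop: Bystander: double-ended steel scoop, 180 mm long (its x), lying flat.
- slide_box: Bystander: closed grey box 85 by 55 mm, 35 mm high, origin at the middle of its underside.
Mind the look-alikes: they are no part of the job. Leave any turquoise look-alike of the plate alone. Leave any orange or purple look-alike of the stage alone.

How it is judged (in metres and radians):
On the way:
1. the rectangular plate is gripped and lifted clear of the bench (height (world z) of plate above 0.04 m and contact force between plate and the fingers above 2 N and contact force between plate and stage below 0.1 N), for 0.2 s.
At the end, for the whole second after the job is handed in: The plate is gripped (over 2 N) and pressed on the stage with 3 to 20 N, at least 0.6 N on each steel bar, its y axis within 7 degrees of the hinge line, its centre within 12 mm of the face's middle line, still, underside above 50 mm (contact force between plate and stage_face_c1 above 0.6 N and contact force between plate and stage_face_c2 above 0.6 N and contact force between plate and stage between 3 and 20 N and angle between the y axis of plate and the y axis of stage, either way round below 0.12 rad and contact force between plate and the fingers above 2 N and y of plate in the frame of stage between -0.012 and 0.012 m and height (world z) of plate above 0.05 m and linear speed of plate below 0.02 m/s); the arm keeps its last pose, push and grip.
It fails at once if the plate is pressed on the stage with more than 30 N (contact force between plate and stage above 30 N).
It fails at once if a bystander is pushed more than 25 mm (distance of any of disc, beaker_small, beaker_big, dish, jar, scoop, slide_box from where it was at the start of the episode above 0.025 m).
It also fails if it takes over 67 s, if anything falls off the work surface, if the arm or the gripper's body presses on something with over 40 N, if the wrist force passes 120 N, or if a joint passes its speed limit or range.

## Robot

A 6-joint arm with a two-finger parallel gripper is mounted at the origin on the work surface. World frame = base frame: x ahead of the robot, y to its left, z up, the work surface at z = 0. Lengths are in mm, angles in rad, forces in N, time in s.
With the tool pointing down it reaches from about 350 to 975 mm from the base axis. Payload 17.4 kg.
Tool frame: the origin (TCP) lies between the finger pads; the fingertips stand 22 mm ahead of it and the grasp point (between the pads) lies 3 mm ahead of it; z points along the fingers, y is the direction in which the jaws open and shut (so a half turn about z gives the same grasp; the last joint's range is limited). The gripper opens to 85 mm and grips with 20 to 120 N. Pads are 22 mm wide; open, the fingers measure 114 mm over their backs; the gripper's body (76 mm by 85 mm) begins 54 mm behind the grasp point. The pads swing forward as they close: fully open they stand 13 mm farther back than shut.
Start: joints at [1.215, 0.116, 1.442, -0, 1.584, -0.038], TCP at [210.93, 641.203, 253.303] pointing down, gripper open.
Joint ranges: [-2.83, 2.83], [-0.83, 2.19], [0.07, 2.5], [-1.14, 4.28], [0.01, 3], [-2.97, 2.97]. Speed limits (rad/s): [1.89, 1.89, 2.22, 3.14, 3.14, 3.14].

## Interface

Orientations are given as a rotation vector (axis times angle).
In Python, from workcell import * gives the robot as it stands.
- The arm moves only by the tool apply_moves, never from a script. Its argument "motion" is a list that holds one entry, the list of rows, each a list of 5 numbers: the gripper's target within -1 to 1 (shut at 1, half-way at 0, fully open at -1), then the shift along the tool's x, y, z in cm, then the turn about the tool's z in degrees. A call has 1 to 12 rows; each row is the pose to reach, as a shift and turn from the pose commanded when the call began, along the tool's axes at that moment; what a row does not reach only later rows make up. A row lasts 1/8 s, in which the tool goes at most 62.5 mm and 10.7 degrees, less where a joint would pass 70% of its speed; a pose out of reach is approached as far as the arm can. A call with a gripper value outside its range is refused whole. The fingers move at their own pace and stop on an object; "grip_force" is the grip in N (left out, the last holds). Time passes only in rows, so rows that repeat a pose let the fingers close. It gives the time, the measured TCP pose, the force and the opening at its end, in the units of the state.
- get_state(): the state, without advancing time (a new reading comes with each control period).
- read_camera(name): name is "side" or "top" or "wrist"; returns the picture (400x640x3 uint8, red, green, blue); there is no depth.
- camera_params(name): a dict with "camera_matrix" (3x3 intrinsics, pixels), "view" (4x4, takes a point from world to camera coordinates); the wrist camera has in their place "tool_from_camera" (4x4, takes a point from camera to tool coordinates, whose origin is the TCP and whose axes are the flange's). Camera axes: x right, y down, z forward; pixel columns grow to the right and rows downward; lengths in mm; the calibration is good to about 2 mm. A picture is of the moment at which its call begins: read the wrist's pose just before it. camera_params takes no time and is no camera call.
- close_job(): hands the job in, once; it reports no verdict.
The state is a dict: "clock": time; "joint_pos": joint angles; "qd": joint speeds; "joint_efforts": joint torques, N m; "eef_pos": TCP position; "eef_rot": TCP orientation; "ft_force": force on the tool from outside, world axes, zero at the start; "wrist_torque": the same for the moment, N m; "finger_gap": opening from 0.0 (shut) to 1.0 (fully open).
Only numpy, scipy, OpenCV 4.12 (cv2) and the standard library are available. Lean on these libraries where they do the work, as an engineer would, in place of code of your own. Each camera call takes 0.05 s, during which the arm holds its last target.

## Working session

There is one attempt and no reset: what is moved stays moved. The work goes in short steps, Python scripts to look and compute and a tool call to move; the robot and the scene stay as the last step left them, time stands still between calls to the robot, and variables do not carry over. Pictures are saved under pics/ and viewed, and the job is handed in when it is done.

Besides the shell and the picture viewer there is one more tool, called after "Request:" as a command line: name --argument value ..., lists and objects as JSON in quotes. apply_moves: Moves the arm, as the interface text tells. Its arguments: {"type":"object","properties":{"motion":{"type":"array"},"grip_force":{"type":"number"}},"required":["motion"]}

```bash
mkdir -p pics; ls
python3 - <<'E'
from workcell import *
import cv2
s=get_state(); print(s)
for n in ["side","top","wrist"]:
    im=read_camera(n); cv2.imwrite(f"pics/{n}0.png",im[:,:,::-1])
    p=camera_params(n); print(n,p)
E
```

```text
pics
{'clock': 0.0, 'joint_pos': array([ 1.21523830e+00,  1.16482791e-01,  1.44227740e+00, -1.42136882e-05,
        1.58401665e+00, -3.78387756e-02]), 'qd': array([-8.36301887e-04,  8.63781254e-05,  1.62824156e-03,  7.22327139e-04,
        3.52202210e-04, -1.53902995e-03]), 'joint_efforts': array([-1.54821566e-03, -7.31985211e+01, -6.32489061e+01, -1.73836470e-04,
        6.06739035e-03, -4.17241921e-07]), 'eef_pos': array([210.84677588, 641.04087394, 252.55678158]), 'eef_rot': array([-4.96941532e-01, -3.10181941e+00,  1.82849403e-03]), 'ft_force': array([-0.34828454,  0.33573743,  0.1045864 ]), 'wrist_torque': array([ 0.04514565, -0.0138436 , -0.05659423]), 'finger_gap': 1.000633653354942}
side {'camera_matrix': array([[421.90802316,   0.        , 310.47882777],
       [  0.        , 421.90802316, 201.15669433],
       [  0.        ,   0.        ,   1.        ]]), 'view': array([[ 9.27400409e-01, -3.73723112e-01, -1.61095433e-02,
        -4.91258228e+02],
       [-2.57232533e-01, -6.05876064e-01, -7.52825092e-01,
         1.68497188e+02],
       [ 2.71587749e-01,  7.02314197e-01, -6
[... 495 characters left out ...]
9056939e-02, -1.84889260e-02, -9.95957202e-01,
         1.12351786e+03],
       [ 0.00000000e+00,  0.00000000e+00,  0.00000000e+00,
         1.00000000e+00]])}
wrist {'camera_matrix': array([[324.34796986,   0.        , 318.94015786],
       [  0.        , 324.34796986, 195.86088287],
       [  0.        ,   0.        ,   1.        ]]), 'tool_from_camera': array([[-6.66295058e-04, -9.64804488e-01, -2.62967404e-01,
         6.74339869e+01],
       [ 9.99999776e-01, -6.60977938e-04, -1.08684299e-04,
        -1.16022248e+00],
       [-6.89565537e-05, -2.62967418e-01,  9.64804712e-01,
        -1.20278297e+02],
       [ 0.00000000e+00,  0.00000000e+00,  0.00000000e+00,
         1.00000000e+00]])}
```

View pics/side0.png

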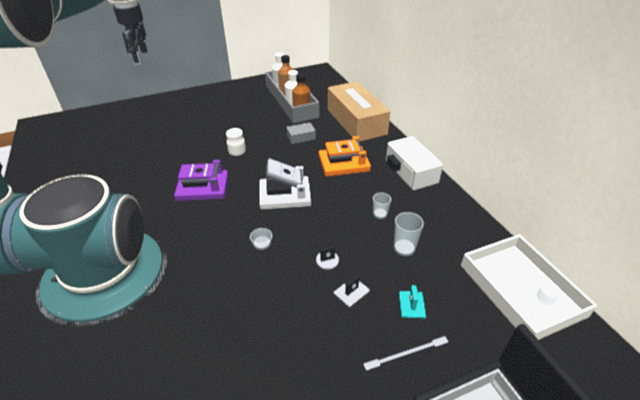

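View pics/top0.png

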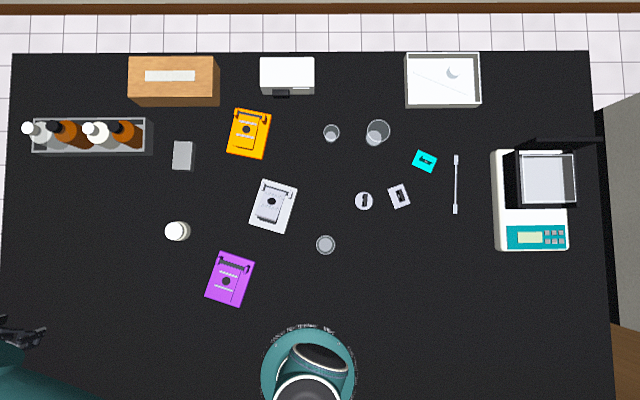

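View pics/wrist0.png

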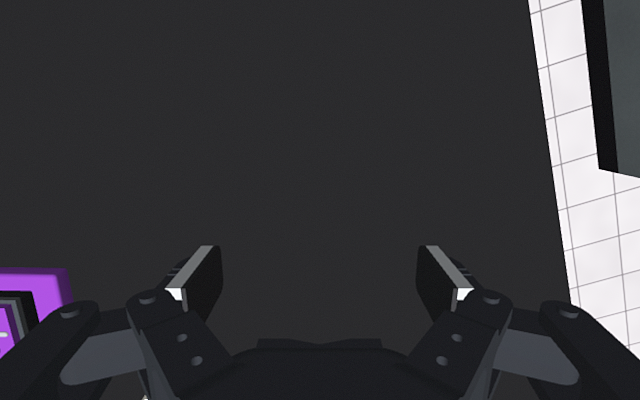

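Run:
```python
import cv2,numpy as np
t=cv2.imread("pics/top0.png");s=cv2.imread("pics/side0.png")
def c(im,x,y,w,h,f): return cv2.resize(im[y:y+h,x:x+w],None,fx=f,fy=f,interpolation=cv2.INTER_CUBIC)
a=c(t,340,140,100,75,4);b=c(t,225,170,100,75,4)
d=c(s,310,240,100,75,4);e=c(s,240,145,100,75,4)
cv2.imwrite("pics/crop0.png",np.vstack([np.hstack([a,b]),np.hstack([d,e])]))
```

```text
(no output)
```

View pics/crop0.png

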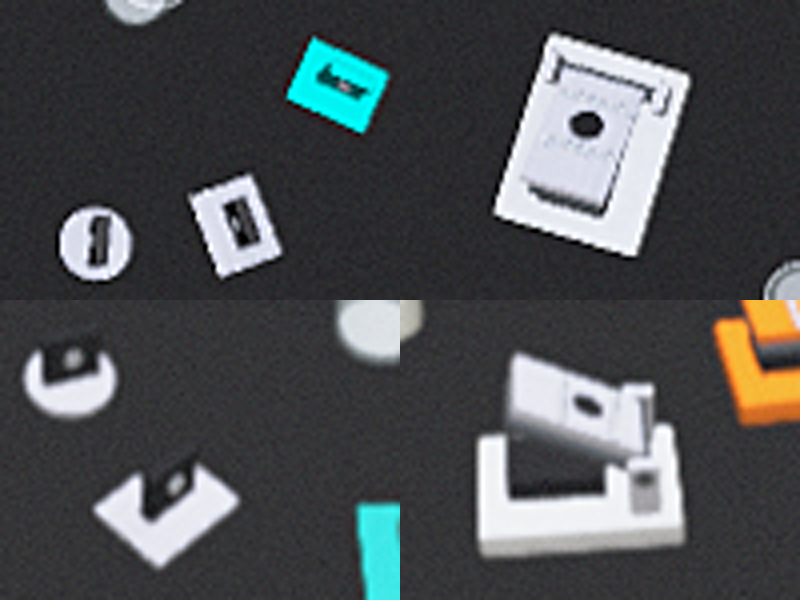

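Candidates in the top view for the plate are the silver rectangle at (399,196), the round disc at (364,200) and the turquoise look-alike at (425,160). I choose the silver rectangle. For the stage they are white (273,206), orange (248,134) and purple (230,279), and I choose white. The crop confirms both, and the stage's hinge and cheeks lie on the far side (+x world).

```bash
cat > h.py <<'E'
from workcell import *
import cv2,numpy as np
from scipy.spatial.transform import Rotation as R
def cam(n,st=None):
    p=camera_params(n);K=p["camera_matrix"]
    if n=="wrist":
        T=np.eye(4);T[:3,:3]=R.from_rotvec(st["eef_rot"]).as_matrix();T[:3,3]=st["eef_pos"]
        V=np.linalg.inv(T@p["tool_from_camera"])
    else: V=p["view"]
    return K,V
def ray(K,V,px):
    px=np.atleast_2d(np.array(px,float));d=np.c_[(px-K[:2,2])/[K[0,0],K[1,1]],np.ones(len(px))]@V[:3,:3]
    return -V[:3,:3].T@V[:3,3],d/np.linalg.norm(d,axis=1)[:,None]
def onz(K,V,px,z):
    o,d=ray(K,V,px);return o+d*((z-o[2])/d[:,2])[:,None]
def proj(K,V,P):
    P=np.atleast_2d(P)@V[:3,:3].T+V[:3,3];q=P@K.T;return q[:,:2]/q[:,2:]
def tri(c1,p1,c2,p2):
    o1,d1=ray(*c1,p1);o2,d2=ray(*c2,p2);d1=d1[0];d2=d2[0]
    A=np.c_[d1,-d2];t=np.linalg.lstsq(A,o2-o1,rcond=None)[0]
    a=o1+d1*t[0];b=o2+d2*t[1];return (a+b)/2,np.linalg.norm(a-b)
E
python3 - <<'E'
from h import *
im=cv2.imread("pics/top0.png").astype(int);K,V=cam("top")
m=((im.min(2)>110)&(im.max(2)-im.min(2)<50)).astype(np.uint8)
cs,_=cv2.findContours(m,cv2.RETR_EXTERNAL,cv2.CHAIN_APPROX_NONE)
for c in cs:
    x,y,w,h=cv2.boundingRect(c)
    if 220<x<420 and 110<y<260 and w*h>80:
        z=22 if w>40 else 6
        P=onz(K,V,c[:,0,:],z)[:,:2].astype(np.float32)
        r=cv2.minAreaRect(P);print((x,y,w,h),z,np.round(r[0],1),np.round(r[1],1),round(r[2],1))
E
```

```text
(316, 235, 19, 20) 6 [373.8 -58.8] [53.4 56. ] 89.2
(355, 192, 18, 18) 6 [ 503.3 -176.3] [51.3 51.2] 89.3
(387, 184, 23, 25) 6 [ 515.8 -282. ] [66.1 51.5] 19.5
(248, 178, 50, 56) 22 [490.   94.1] [110.8 141.4] 72.4
(236, 134, 18, 5) 6 [704.  180.7] [52.2  4.7] 77.2
(323, 124, 17, 18) 6 [712.8 -81.2] [47.7 50.5] 44.7
(366, 119, 24, 27) 6 [ 712.3 -224. ] [70.3 81.4] 88.3
```

Run:
```python
from h import *
t=cam("top");s=cam("side")
out=[]
for n,(x0,y0,x1,y1) in {"top":(262,192,282,210),"side":(276,162,298,181)}.items():
    im=cv2.imread(f"pics/{n}0.png",0)[y0:y1,x0:x1].astype(float)
    w=np.clip(110-im,0,None); yy,xx=np.mgrid[y0:y1,x0:x1]
    # keep the largest blob
    nl,l,st,ce=cv2.connectedComponentsWithStats((w>0).astype(np.uint8))
    print(n,st[1:].tolist(),ce[1:]+[x0,y0]); k=1+np.argmax(st[1:,4]); ww=w*(l==k)
    out.append(((xx*ww).sum()/ww.sum(),(yy*ww).sum()/ww.sum()))
print(out); P,e=tri(t,out[0],s,out[1]); print("window",P,e)
a=np.radians(180-17.6); X=np.array([np.cos(a),np.sin(a)]);H=np.array([490,94.1])-45*X
print("hinge",H); u=(P[:2]-H)@X; v=P[2]-55
print("u,v",u,v,"lateral",(P[:2]-H)@[-X[1],X[0]],"dist",np.hypot(u,v),"slope",np.degrees(np.arctan2(v,u)-np.arctan2(9,45)))
```

```text
top [[6, 6, 8, 6, 40]] [[271.325 200.625]]
side [[5, 0, 17, 5, 53], [8, 7, 6, 5, 21], [0, 16, 7, 3, 13]] [[290.9245283  163.35849057]
 [286.42857143 171.04761905]
 [278.15384615 179.38461538]]
[(np.float64(271.3713175785044), np.float64(200.57818064098413)), (np.float64(291.5473766640564), np.float64(163.1922474549726))]
window [504.50460535  86.39198589 115.35389826] 14.161265436839415
hinge [532.89358005  80.49335492]
u,v 28.843674153238588 60.35389826282716 lateral 2.9614511790795417 dist 66.89208155064316 slope 53.14650995188412
```

Request:
apply_moves --motion '[[[-0.3,0,0,0,-10],[-0.3,0,0,0,-20],[-0.3,0,0,0,-30],[-0.3,0,0,0,-37.7]]]' --grip_force 20

```text
clock: 0.65
eef_pos: [210.9, 641.1, 253.0]
eef_rot: [0.54, -3.095, 0.001]
ft_force: [-0.3, -0.5, -0.7]
finger_gap: 0.649
```

Run:
```python
from h import *
t=cam("top");s=cam("side")
P,e=tri(t,(271.35,200.6),s,(286.43,171.05)); print("window",P,e)
a=np.radians(180-17.6); X=np.array([np.cos(a),np.sin(a)]);H=np.array([490,94.1])-45*X
u=(P[:2]-H)@X; v=P[2]-55
print("u,v",u,v,"lateral",(P[:2]-H)@[-X[1],X[0]],"dist",np.hypot(u,v),"slope",np.degrees(np.arctan2(v,u)-np.arctan2(9,45)))
st=get_state(); Rm=R.from_rotvec(st["eef_rot"]).as_matrix()
for nm,tgt in {"plate hover":[515.8,-282,150]}.items(): print(nm,Rm.T@(np.array(tgt)-st["eef_pos"])/10, np.degrees(np.arctan2(Rm[1,0],Rm[0,0])))
```

```text
window [498.78166115  91.4235461   88.47987973] 1.9519593520547807
u,v 35.82012347141196 33.47987973227356 lateral -0.10413904240692418 dist 49.03043536819452 slope 31.755938413084472
plate hover [  2.54816618 -97.17833218  10.33804536] -160.21807167800293
```

Request:
apply_moves --motion '[[[-0.3,2.5,-97.2,0,0.5],[-0.3,2.5,-97.2,0,0.5],[-0.3,2.5,-97.2,0,0.5],[-0.3,2.5,-97.2,0,0.5],[-0.3,2.5,-97.2,0,0.5],[-0.3,2.5,-97.2,0,0.5],[-0.3,2.5,-97.2,0,0.5],[-0.3,2.5,-97.2,0,0.5],[-0.3,2.5,-97.2,0,0.5],[-0.3,2.5,-97.2,0,0.5],[-0.3,2.5,-97.2,0,0.5],[-0.3,2.5,-97.2,0,0.5]]]'

```text
clock: 2.15
eef_pos: [443.0, -74.2, 253.4]
eef_rot: [-0.518, 3.098, -0.0]
ft_force: [0.5, 1.0, -0.0]
finger_gap: 0.647
```

Run:
```python
from h import *
st=get_state(); Rm=R.from_rotvec(st["eef_rot"]).as_matrix()
print(st["clock"],st["eef_pos"],st["joint_pos"],Rm.T@(np.array([515.8,-282,150])-st["eef_pos"])/10, np.degrees(np.arctan2(Rm[1,0],Rm[0,0])))
```

```text
2.15 [442.98369602 -74.24423342 253.42140324] [-2.22914012e-01 -3.92904402e-01  1.89904187e+00  9.08202703e-05
  1.63478318e+00 -2.12474706e+00] [ -0.12719326 -22.01142828  10.34830615] -161.03265386269666
```

Request:
apply_moves --motion '[[[-0.3,0,-22,0,-0.5],[-0.3,0,-22,0,-0.5],[-0.3,0,-22,8,-0.5],[-0.3,0,-22,8,-0.5],[-0.3,0,-22,8,-0.5],[-0.3,0,-22,8,-0.5],[-0.3,0,-22,8,-0.5]]]'

```text
clock: 3.02
eef_pos: [514.8, -279.3, 175.0]
eef_rot: [-0.533, 3.094, -0.002]
ft_force: [-0.1, 0.5, -0.0]
finger_gap: 0.648
```

Run:
```python
from h import *
st=get_state(); Rm=R.from_rotvec(st["eef_rot"]).as_matrix()
print(st["clock"],st["eef_pos"],st["joint_pos"],Rm.T@(np.array([515.8,-282,150])-st["eef_pos"])/10, np.degrees(np.arctan2(Rm[1,0],Rm[0,0])))
im=read_camera("wrist"); cv2.imwrite("pics/w1.png",im[:,:,::-1])
```

```text
3.025 [ 514.83204352 -279.34132962  174.97234863] [-5.40730646e-01 -4.73698975e-02  1.73658357e+00  1.04472426e-04
  1.45011765e+00 -2.45264674e+00] [ 1.51228375e-03 -2.78735410e-01  2.49770713e+00] -160.4559177662225
```

View pics/w1.png

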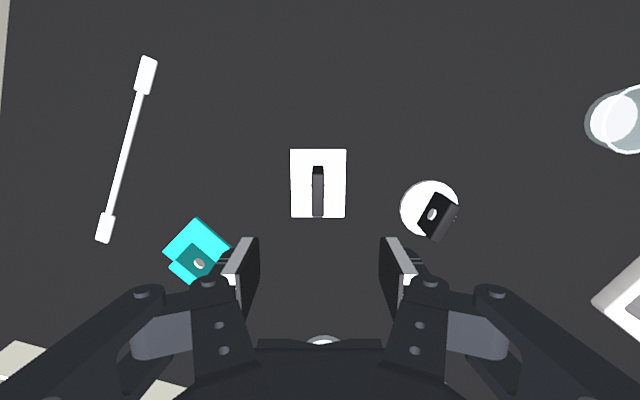

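Run:
```python
from h import *
st=get_state();c=cam("wrist",st)
im=cv2.imread("pics/w1.png").astype(int)
m=((im.min(2)>200)).astype(np.uint8); m[:, :280]=0;m[:,360:]=0;m[225:]=0
cs,_=cv2.findContours(m,cv2.RETR_EXTERNAL,cv2.CHAIN_APPROX_NONE)
k=max(cs,key=cv2.contourArea); print(cv2.boundingRect(k))
P=onz(*c,k[:,0,:],6)[:,:2].astype(np.float32); r=cv2.minAreaRect(P);print(r)
Rm=R.from_rotvec(st["eef_rot"]).as_matrix()
# TCP height for grasp: pin (z 28) 1.5 mm beyond grasp point => TCP z = 28+3+1.5
print(Rm.T@(np.array([*r[0],32.5])-st["eef_pos"])/10)
```

```text
(290, 149, 56, 69)
((515.3395385742188, -281.13714599609375), (63.826297760009766, 50.2757453918457), 19.521867752075195)
[ 0.03452482 -0.16178606 14.24250677]
```

Request:
apply_moves --motion '[[[-0.3,0,-0.2,6,0],[-0.3,0,-0.2,10,0],[-0.3,0,-0.2,10,0]]]'

```text
clock: 3.45
eef_pos: [514.2, -280.7, 71.7]
eef_rot: [0.533, -3.093, -0.004]
ft_force: [0.4, 0.6, -0.2]
finger_gap: 0.648
```

Run:
```python
from h import *
st=get_state(); Rm=R.from_rotvec(st["eef_rot"]).as_matrix()
print(st["clock"],st["eef_pos"],Rm.T@(np.array([515.34,-281.14,32.5])-st["eef_pos"])/10)
im=read_camera("wrist"); cv2.imwrite("pics/w2.png",im[:,:,::-1])
```

```text
3.45 [ 514.23959574 -280.69174655   71.65137037] [-0.09731414 -0.08974063  3.91470213]
```

View pics/w2.png

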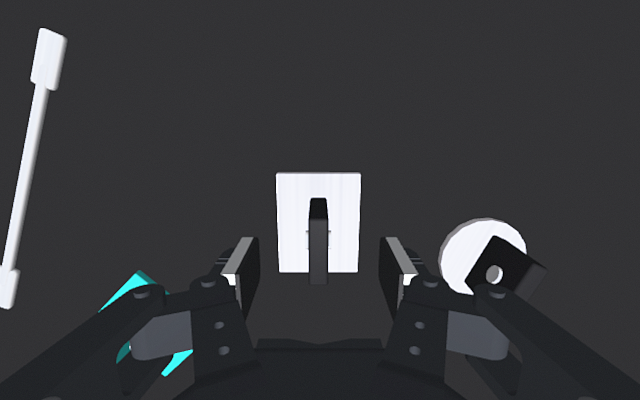

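Request:
apply_moves --motion '[[[-0.3,-0.1,-0.1,2,0],[-0.3,-0.1,-0.1,3.9,0],[-0.3,-0.1,-0.1,3.9,0],[-0.3,-0.1,-0.1,3.9,0]]]'

```text
clock: 4.0
eef_pos: [516.6, -282.6, 34.7]
eef_rot: [-0.532, 3.096, -0.0]
ft_force: [0.6, -0.3, 0.5]
finger_gap: 0.648
```

Run:
```python
from h import *
st=get_state(); Rm=R.from_rotvec(st["eef_rot"]).as_matrix()
print(st["clock"],st["eef_pos"],st["ft_force"],Rm.T@(np.array([515.34,-281.14,32.5])-st["eef_pos"])/10)
```

```text
4.0 [ 516.62041541 -282.64203954   34.66519034] [ 0.60449565 -0.34266436  0.45411438] [0.07062534 0.18435736 0.21647351]
```

Request:
apply_moves --motion '[[[-0.3,0.05,0.15,0.15,0],[-0.3,0.05,0.15,0.15,0],[1,0.05,0.15,0.15,0],[1,0.05,0.15,0.15,0],[1,0.05,0.15,0.15,0],[1,0.05,0.15,0.15,0],[1,0.05,0.15,0.15,0],[1,0.05,0.15,0.15,0]]]' --grip_force 20

```text
clock: 5.0
eef_pos: [515.5, -281.3, 32.9]
eef_rot: [-0.532, 3.096, -0.0]
ft_force: [-0.4, 0.9, 3.3]
finger_gap: 0.16
```

Run:
```python
from h import *
st=get_state(); print(st["clock"],st["eef_pos"],st["ft_force"],st["finger_gap"])
im=read_camera("wrist"); cv2.imwrite("pics/w3.png",im[:,:,::-1])
```

```text
5.0 [ 515.54344036 -281.34624922   32.94857894] [-0.35984125  0.9156028   3.33824393] 0.1600221345472085
```

View pics/w3.png

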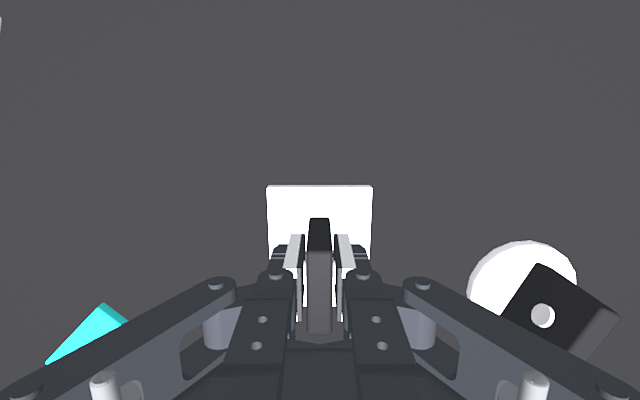

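Request:
apply_moves --motion '[[[1,0,0,-1,0],[1,0,0,-3,0],[1,0,0,-6,0],[1,0,0,-10,0],[1,0,0,-15,0],[1,0,0,-17,10],[1,0,0,-17,20],[1,0,0,-17,30],[1,0,0,-17,37]]]'

```text
clock: 6.18
eef_pos: [515.4, -281.2, 204.4]
eef_rot: [0.485, 3.103, -0.001]
ft_force: [-0.4, 0.2, -0.7]
finger_gap: 0.151
```

Run:
```python
from h import *
st=get_state(); Rm=R.from_rotvec(st["eef_rot"]).as_matrix()
print(st["clock"],st["eef_pos"],st["ft_force"],st["finger_gap"],np.degrees(np.arctan2(Rm[1,0],Rm[0,0])))
# offset to stage view: window nominal (499,91); tool positioned 110mm to world +x-ish (stage -x side), so the camera sees stage? print both
X=Rm[:,0]; print("toolx",X)
im=read_camera("wrist"); cv2.imwrite("pics/w4.png",im[:,:,::-1])
for tg in ([499,91,200],): print(Rm.T@(np.array(tg)-st["eef_pos"])/10)
```

```text
6.175 [ 515.4272285  -281.22429874  204.40875082] [-0.36923487  0.20512757 -0.7337216 ] 0.15148633287027916 162.21576449573365
toolx [-0.95221285  0.30543312 -0.00114145]
[12.93368805 34.94206894  0.41680562]
```

View pics/w4.png

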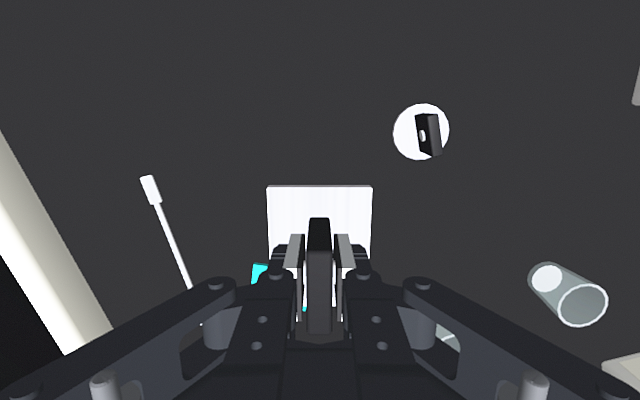

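Request:
apply_moves --motion '[[[1,2.5,35,0,0],[1,2.5,35,0,0],[1,2.5,35,0,0],[1,2.5,35,0,0],[1,2.5,35,0,0],[1,2.5,35,0,0],[1,2.5,35,0,0],[1,2.5,35,0,0],[1,2.5,35,0,0]]]'

```text
clock: 7.35
eef_pos: [596.8, 59.0, 203.2]
eef_rot: [0.479, 3.104, -0.0]
ft_force: [0.7, -1.3, -1.4]
finger_gap: 0.158
```

Run:
```python
from h import *
st=get_state(); Rm=R.from_rotvec(st["eef_rot"]).as_matrix()
print(st["clock"],st["qd"].round(3),st["eef_pos"],st["ft_force"],st["finger_gap"],np.degrees(np.arctan2(Rm[1,0],Rm[0,0])))
im=read_camera("wrist"); cv2.imwrite("pics/w5.png",im[:,:,::-1])
np.save("st5.npy",np.r_[st["eef_pos"],st["eef_rot"]])
```

```text
7.35 [-0.002 -0.001  0.001  0.    -0.002  0.005] [596.84877576  59.03494871 203.24806954] [ 0.65601612 -1.25661354 -1.43163393] 0.15792898702865107 162.4591672438579
```

View pics/w5.png

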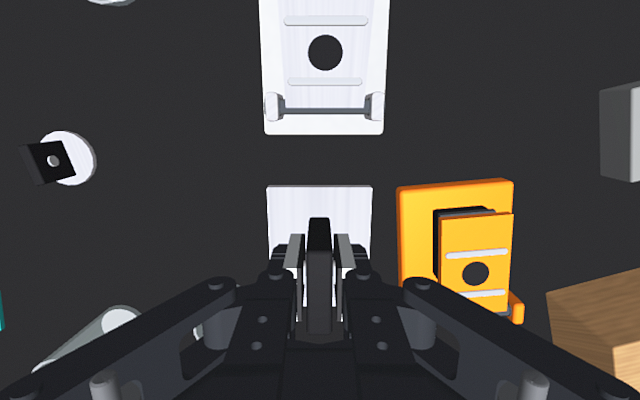

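Run:
```python
import cv2
im=cv2.imread("pics/w5.png")[0:145,245:405]
cv2.imwrite("pics/w5c.png",cv2.resize(im,None,fx=4,fy=4,interpolation=cv2.INTER_CUBIC))
```

```text
(no output)
```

View pics/w5c.png

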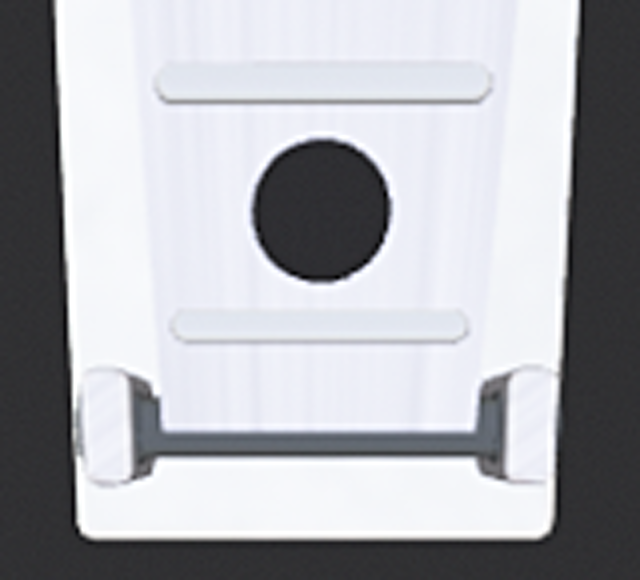

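```bash
cat > solve.py <<'E'
from h import *
from scipy.optimize import least_squares
v=np.load("st5.npy");st=dict(eef_pos=v[:3],eef_rot=v[3:]);c=cam("wrist",st)
g=cv2.imread("pics/w5.png",0)
m=(g[30:75,300:350]<120).astype(np.uint8);n,l,s,ce=cv2.connectedComponentsWithStats(m);k=1+np.argmax(s[1:,4]);win=ce[k]+[300,30]
print("win",win)
px=lambda x,y:((x+.5)/4-.5+245,(y+.5)/4-.5)
pts=[px(155,82),px(493,82),px(170,326),px(470,326),win]
loc=[(65,27,12),(65,-27,12),(25,27,12),(25,-27,12),(45,0,9)]
left=[px(60,100),px(70,350),px(76,480)];right=[px(574,100),px(561,350),px(555,480)];front=[px(150,541),px(320,541),px(480,541)]
def stage(p):
    x,y,yaw=p[:3];return np.array([x,y,0]),R.from_euler("z",yaw).as_matrix()
def facept(th,s,yy,h): return np.array([-45+s*np.cos(th)-h*np.sin(th),yy,55+s*np.sin(th)+h*np.cos(th)])
def res(p):
    o,Rz=stage(p);P=[o+Rz@facept(p[3],s,y,h) for s,y,h in loc]
    r=list(((proj(*c,P)-pts)).ravel())
    # base edges: rays onto z=22, in stage frame (mm -> ~px scale 1.3)
    for q,i,val in ((left,1,1),(right,1,-1),(front,0,-70)):
        L=(onz(*c,q,22)-o)@Rz
        if i==1: r+=list((L[:,1]-yside*val)*1.2)
        else: r+=list((L[:,0]+70)*1.2)
    return r
for yside in (55,-55):
  for use in (None,):
    f=least_squares(res,[490,94,np.radians(162.4),.5],loss="soft_l1")
    print(yside,f.x,np.degrees(f.x[2:]),f.cost);print(np.round(f.fun,2))
    if yside==(-55 if False else yside) and (yside==55): best=f
E
python3 solve.py
```

```text
win [324.9022869   52.23492723]
55 [4.89891074e+02 9.60572166e+01 2.83380195e+00 4.57300860e-01] [162.36489157  26.20140927] 3.213283923198146
[-0.24 -0.12 -0.05 -0.02  0.03  0.52  0.1   0.6   0.1  -0.96 -1.04 -0.86
 -0.97  1.1   1.11  0.91 -0.07 -0.02  0.02]
-55 [4.89894727e+02 9.60665494e+01 2.83376179e+00 4.57264974e-01] [162.36259051  26.19935311] 780.7667407378224
[-2.2000e-01 -1.2000e-01 -3.0000e-02 -2.0000e-02  4.0000e-02  5.2000e-01
  1.1000e-01  6.0000e-01  1.2000e-01 -9.6000e-01  1.3097e+02  1.3115e+02
  1.3104e+02 -1.3089e+02 -1.3088e+02 -1.3108e+02 -7.0000e-02 -2.0000e-02
  2.0000e-02]
```

Run:
```python
from h import *
st=get_state(); Rm=R.from_rotvec(st["eef_rot"]).as_matrix()
o=np.array([489.9,95.6,0]);Rz=R.from_euler("z",162.36,degrees=True).as_matrix()
for p in ([-22,0,160],[-22,0,136],[-22,0,110.75],[-19.65,0,105.4]):
    t=o+Rz@np.array(p)+[0,0,4.9]; print(t,Rm.T@(t-st["eef_pos"])/10)
print(st["eef_pos"])
```

```text
[510.86554551  88.93322407 164.9       ] [9.10225217 0.25589943 3.82370159]
[510.86554551  88.93322407 140.9       ] [9.1031386  0.25574672 6.22370143]
[510.86554551  88.93322407 115.65      ] [9.1040712  0.25558607 8.74870125]
[508.62604406  89.64535695 110.3       ] [9.33926854 0.25589304 9.28361444]
[596.86193227  59.03824235 203.17046936]
```

Request:
apply_moves --motion '[[[1,5,0.1,0,0.1],[1,9.1,0.25,0,0.1],[1,9.1,0.25,2,0.1],[1,9.1,0.25,3.8,0.1],[1,9.1,0.25,3.8,0.1],[1,9.1,0.25,3.8,0.1],[1,9.1,0.25,3.8,0.1]]]'

```text
clock: 8.28
eef_pos: [511.4, 89.7, 165.3]
eef_rot: [0.481, 3.104, 0.0]
ft_force: [-0.3, -0.5, -1.3]
finger_gap: 0.157
```

Run:
```python
from h import *
st=get_state(); Rm=R.from_rotvec(st["eef_rot"]).as_matrix()
print(st["clock"],st["eef_pos"],st["ft_force"],st["finger_gap"],np.degrees(np.arctan2(Rm[1,0],Rm[0,0])))
a=read_camera("side");b=read_camera("wrist")
cv2.imwrite("pics/w6.png",np.vstack([cv2.resize(a[110:230,210:370],(640,480),interpolation=cv2.INTER_CUBIC)])[:,:,::-1]);cv2.imwrite("pics/w6w.png",b[:,:,::-1])
print(Rm.T@(np.array([510.87,88.93,140.9])-st["eef_pos"])/10)
```

```text
8.275 [511.37800691  89.66823861 165.2580035 ] [-0.29183353 -0.48937809 -1.29983378] 0.15740284767406582 162.37746135628893
[ 0.02703573 -0.08620533  2.43577333]
```

View pics/w6.png

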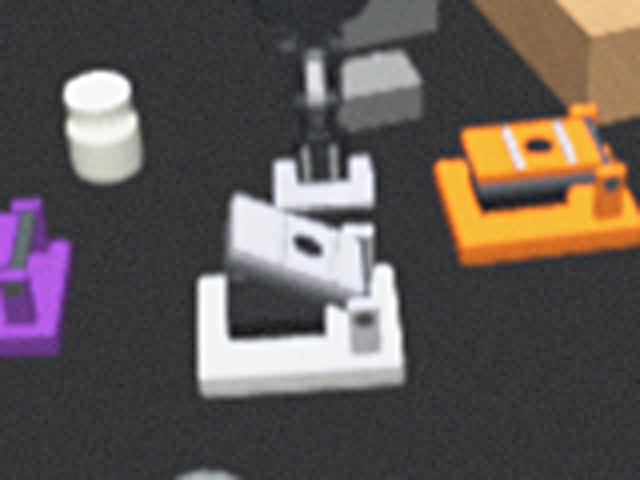

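View pics/w6w.png

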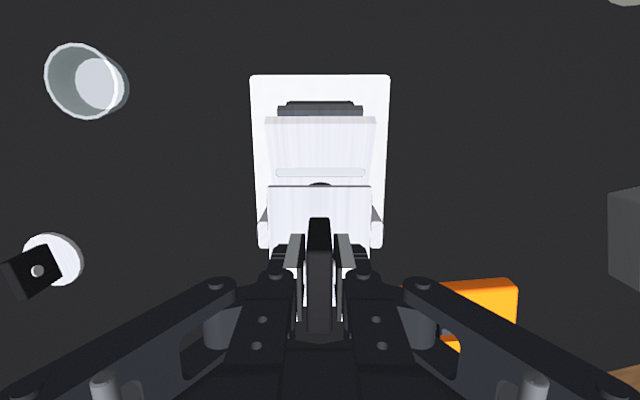

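Run:
```python
from h import *
st=get_state();c=cam("wrist",st)
o=np.array([489.9,96.06,0]);Rz=R.from_euler("z",162.36,degrees=True).as_matrix()
for d in (22,24,26,28,30,32):
    t=np.radians(d);f=lambda s,y,h:o+Rz@np.array([-45+s*np.cos(t)-h*np.sin(t),y,55+s*np.sin(t)+h*np.cos(t)])
    print(d,proj(*c,[f(98,30,9),f(98,-30,9),f(65,27,12),f(65,-27,12)]).round(1).tolist())
im=cv2.imread("pics/w6w.png")[65:195,240:400];cv2.imwrite("pics/w6c.png",cv2.resize(im,None,fx=4,fy=4,interpolation=cv2.INTER_CUBIC))
```

```text
22 [[266.0, 112.5], [374.4, 112.5], [275.7, 166.1], [364.5, 166.1]]
24 [[265.3, 115.6], [375.2, 115.6], [275.4, 168.7], [364.9, 168.7]]
26 [[264.6, 119.1], [376.0, 119.1], [275.0, 171.5], [365.2, 171.5]]
28 [[263.8, 122.8], [376.7, 122.8], [274.7, 174.4], [365.6, 174.4]]
30 [[263.1, 126.8], [377.5, 126.8], [274.4, 177.5], [365.9, 177.5]]
32 [[262.4, 131.2], [378.2, 131.1], [274.1, 180.6], [366.2, 180.6]]
```

View pics/w6c.png

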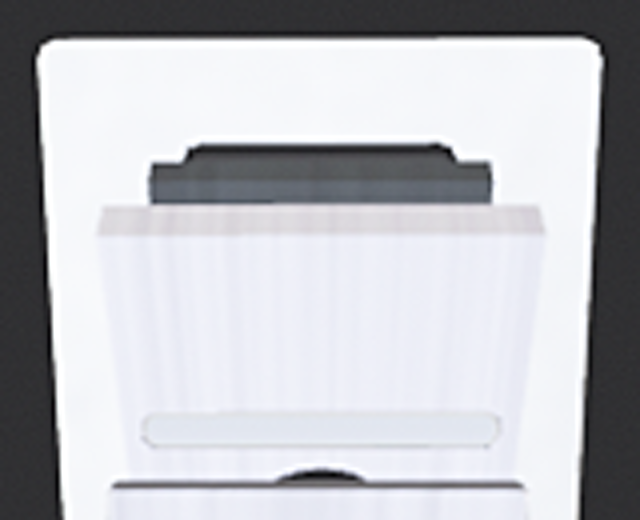

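Request:
apply_moves --motion '[[[1,0,-0.05,1,0],[1,0,-0.05,2,0],[1,0,-0.05,2.4,0],[1,0,-0.05,2.4,0],[1,0,-0.05,2.4,0]]]'

```text
clock: 9.0
eef_pos: [510.9, 89.3, 141.1]
eef_rot: [0.481, 3.104, 0.0]
ft_force: [0.0, -1.2, -1.5]
finger_gap: 0.153
```

Request:
apply_moves --motion '[[[1,0,0,0.2,0],[1,0,0,0.4,0],[1,0,0,0.6,0],[1,0,0,0.8,0],[1,0,0,0.8,0]]]'

```text
clock: 9.62
eef_pos: [510.7, 89.3, 132.6]
eef_rot: [-0.481, -3.104, 0.0]
ft_force: [1.3, -0.3, -0.8]
finger_gap: 0.155
```

Request:
apply_moves --motion '[[[1,0,0,0.2,0],[1,0,0,0.4,0],[1,0,0,0.6,0],[1,0,0,0.6,0]]]'

```text
clock: 10.12
eef_pos: [510.9, 89.3, 126.9]
eef_rot: [0.481, 3.104, 0.0]
ft_force: [0.9, 0.3, 1.7]
finger_gap: 0.155
```

Request:
apply_moves --motion '[[[1,0,0,0.15,0],[1,0,0,0.3,0],[1,0,0,0.45,0],[1,0,0,0.6,0],[1,0,0,0.6,0]]]'

```text
clock: 10.75
eef_pos: [511.0, 89.3, 121.0]
eef_rot: [0.481, 3.104, 0.0]
ft_force: [4.2, -1.3, 4.9]
finger_gap: 0.157
```

Run:
```python
from h import *
st=get_state();print(st["clock"],st["eef_pos"],st["ft_force"],st["wrist_torque"])
a=read_camera("side");b=read_camera("wrist")
cv2.imwrite("pics/w7.png",cv2.resize(a[130:220,230:350],(640,480),interpolation=cv2.INTER_CUBIC)[:,:,::-1]);cv2.imwrite("pics/w7w.png",cv2.resize(b[65:265,220:420],(600,600))[:,:,::-1])
```

```text
10.75 [510.97722629  89.27146222 120.95611268] [ 4.16406155 -1.30028303  4.91196716] [-0.18726705 -0.58062402  0.03959968]
```

View pics/w7.png

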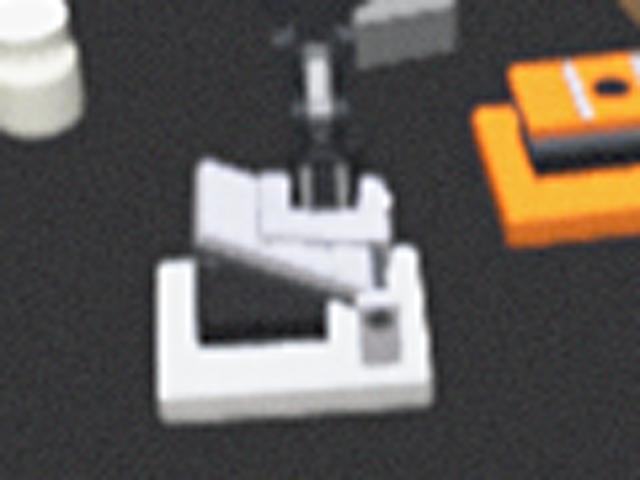

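View pics/w7w.png

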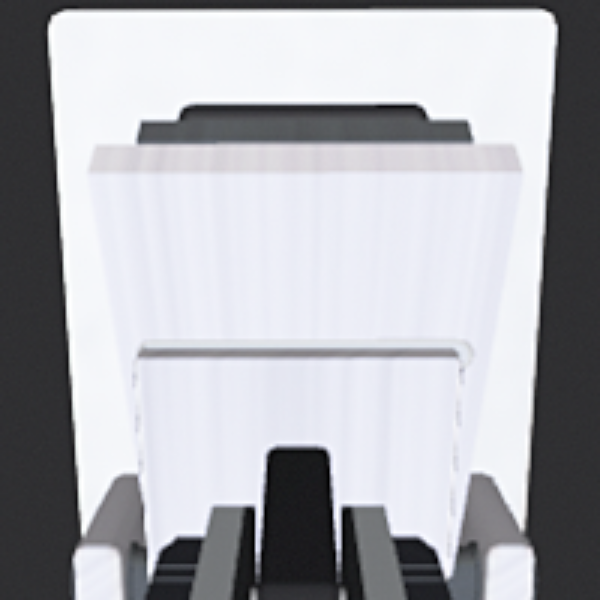

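Request:
apply_moves --motion '[[[1,0.2,0.1,-0.6,0],[1,0.6,0.1,-1.2,0],[1,1.2,0.1,-1.2,0],[1,1.2,0.1,-1.2,0],[1,1.2,0.1,-1.2,0]]]'

```text
clock: 11.48
eef_pos: [499.5, 93.9, 132.6]
eef_rot: [-0.481, -3.104, 0.0]
ft_force: [0.9, 0.4, 0.3]
finger_gap: 0.156
```

Run:
```python
from h import *
st=get_state();print(st["clock"],st["eef_pos"],st["ft_force"],st["wrist_torque"])
b=read_camera("wrist")
cv2.imwrite("pics/w8w.png",cv2.resize(b[65:265,220:420],(600,600))[:,:,::-1])
```

```text
11.475 [499.47619578  93.92687689 132.64366662] [0.88109939 0.42893743 0.33414085] [ 0.08587813  0.01140894 -0.03273072]
```

View pics/w8w.png

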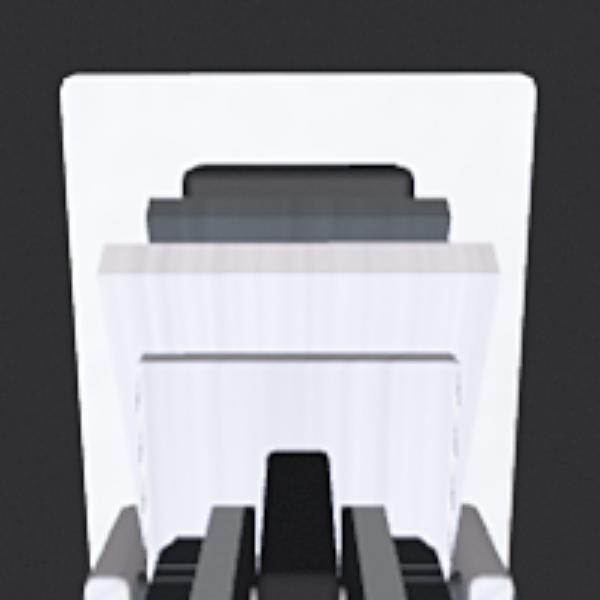

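Request:
apply_moves --motion '[[[1,-0.5,0,0,0],[1,-0.5,0,0.2,0],[1,-0.5,0,0.4,0],[1,-0.5,0,0.6,0],[1,-0.5,0,0.8,0],[1,-0.5,0,0.8,0]]]'

```text
clock: 12.28
eef_pos: [504.5, 92.4, 125.0]
eef_rot: [0.481, 3.104, 0.0]
ft_force: [2.7, -1.6, 3.1]
finger_gap: 0.157
```

Run:
```python
from h import *
st=get_state();print(st["clock"],st["eef_pos"],st["ft_force"],st["wrist_torque"])
b=read_camera("wrist")
cv2.imwrite("pics/w9w.png",cv2.resize(b[65:265,220:420],(600,600))[:,:,::-1])
```

```text
12.275 [504.52877676  92.36527194 124.9758853 ] [ 2.70813774 -1.64991045  3.11948399] [-0.14089097 -0.27293287  0.0216011 ]
```

View pics/w9w.png

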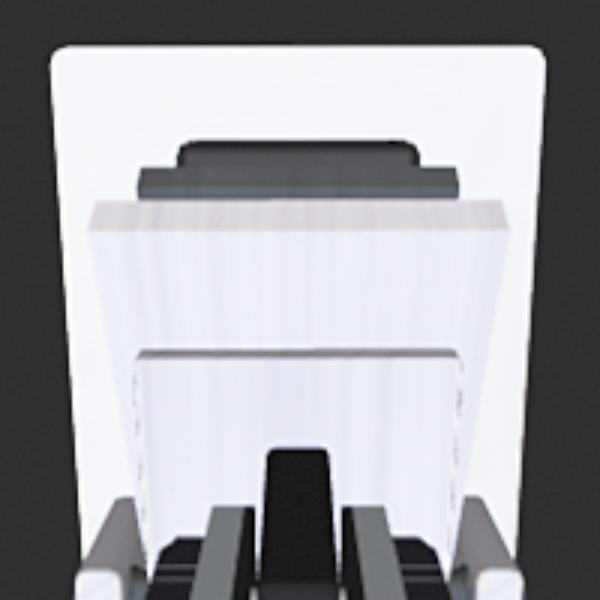

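Request:
apply_moves --motion '[[[1,0,0,0.2,0],[1,0,0,0.4,0],[1,-0.2,0,0.5,0],[1,-0.4,0,0.65,0],[1,-0.6,0,0.8,0],[1,-0.8,0,0.9,0],[1,-0.8,0,0.9,0]]]'

```text
clock: 13.2
eef_pos: [511.9, 90.0, 115.5]
eef_rot: [-0.481, -3.104, 0.0]
ft_force: [0.6, -0.4, 2.3]
finger_gap: 0.159
```

Run:
```python
from h import *
st=get_state();print(st["clock"],st["eef_pos"],st["ft_force"],st["wrist_torque"])
a=read_camera("side");b=read_camera("wrist")
cv2.imwrite("pics/w10.png",cv2.resize(a[130:220,230:350],(640,480),interpolation=cv2.INTER_CUBIC)[:,:,::-1])
cv2.imwrite("pics/w10w.png",cv2.resize(b[65:265,220:420],(600,600))[:,:,::-1])
```

```text
13.2 [511.88732477  89.95937659 115.45874113] [ 0.56053325 -0.37245097  2.30163799] [-0.0095455   0.04157832  0.0173024 ]
```

View pics/w10w.png

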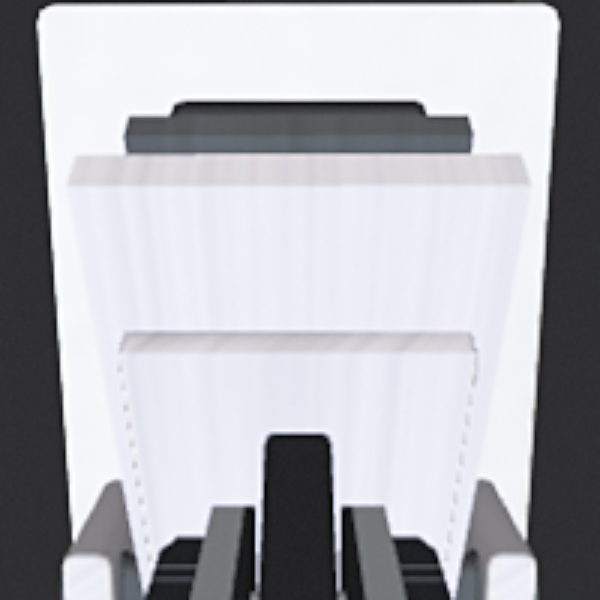

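View pics/w10.png

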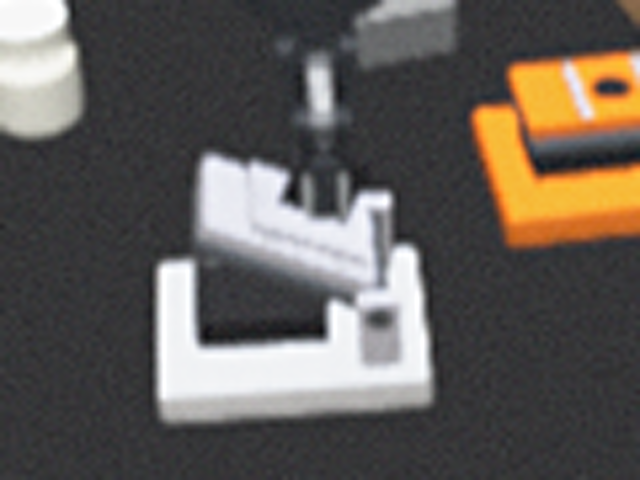

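Request:
apply_moves --motion '[[[1,0.05,0,0.1,0],[1,0.1,0,0.2,0],[1,0.15,0,0.3,0],[1,0.15,0,0.3,0],[1,0.15,0,0.3,0]]]'

```text
clock: 13.92
eef_pos: [510.7, 90.4, 113.0]
eef_rot: [0.481, 3.104, 0.0]
ft_force: [2.8, -1.5, 3.7]
finger_gap: 0.152
```

Request:
apply_moves --motion '[[[1,0.05,0,0.1,0],[1,0.1,0,0.2,0],[1,0.1,0,0.2,0],[1,0.1,0,0.2,0]]]'

```text
clock: 14.42
eef_pos: [509.9, 90.7, 111.0]
eef_rot: [0.481, 3.104, 0.0]
ft_force: [5.1, -2.6, 5.4]
finger_gap: 0.161
```

Run:
```python
from h import *
st=get_state();print(st["clock"],st["eef_pos"],st["ft_force"],st["wrist_torque"],st["finger_gap"])
F=[]
for i in range(6):
    b=read_camera("wrist"); s=get_state(); F.append(np.r_[s["ft_force"],s["wrist_torque"]])
print(np.mean(F,0).round(3),np.std(F,0).round(2))
a=read_camera("side")
cv2.imwrite("pics/w11.png",cv2.resize(a[130:220,230:350],(640,480),interpolation=cv2.INTER_CUBIC)[:,:,::-1])
cv2.imwrite("pics/w11w.png",cv2.resize(b[65:265,220:420],(600,600))[:,:,::-1])
```

```text
14.425 [509.91387505  90.65015523 111.02213775] [ 5.05195849 -2.5856739   5.42496506] [-0.35481895 -0.74859618  0.02504114] 0.1606604604432094
[ 4.95  -2.408  5.638 -0.387 -0.702 -0.008] [0.32 0.76 0.31 0.02 0.04 0.02]
```

View pics/w11w.png

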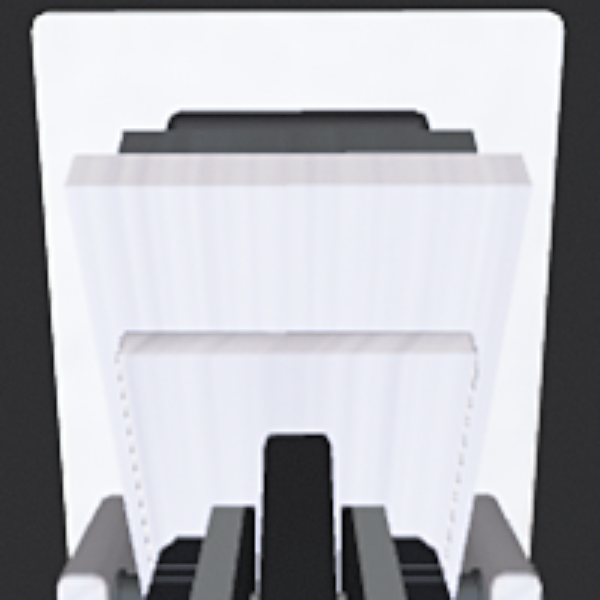

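View pics/w11.png

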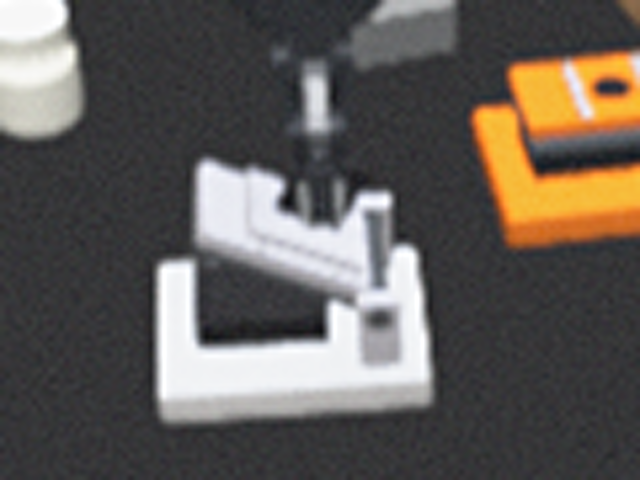

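Run:
```python
from h import *
st=get_state();c=cam("wrist",st);Rm=R.from_rotvec(st["eef_rot"]).as_matrix()
pin=st["eef_pos"]+Rm@[0,0,4.9]
Rz=R.from_euler("z",162.36,degrees=True).as_matrix();o=np.array([489.9,95.9,0])
pl=(pin-o)@Rz; print("pin in stage",pl)
for d in range(18,40,2):
    t=np.radians(d)
    q=lambda a,y,b: pin+Rm@np.array([1,0,0])*(a*np.cos(t)-b*np.sin(t))+Rm[:,1]*y+np.array([0,0,1])*(a*np.sin(t)+b*np.cos(t))
    A=proj(*c,[q(32,-25,-22),q(32,25,-22),q(32,-25,-28),q(32,25,-28)])
    s=(pl[0]+45)*np.cos(t)+(pl[2]-55)*np.sin(t);h=-(pl[0]+45)*np.sin(t)+(pl[2]-55)*np.cos(t); dd=40-h
    f=lambda s,y,h:o+Rz@np.array([-45+s*np.cos(t)-h*np.sin(t),y,55+s*np.sin(t)+h*np.cos(t)])
    B=proj(*c,[f(98,30,9-dd),f(98,-30,9-dd)])
    print(d,"plate top/bottom edge rows",A[[0,2],1].round(1),"cols",A[:2,0].round(1),"| pin s %.1f d %.1f"%(s,dd),"slab",B[0].round(1),B[1].round(1))
print("measured plate rows", 65+352/3,65+333/3,"cols",220+120/3,220+475/3,"slab row",65+185/3,220+66/3,220+531/3)
```

```text
pin in stage [-20.67265767  -1.05978434 106.10273806]
18 plate top/bottom edge rows [180.4 173.5] cols [263.5 379.8] | pin s 38.9 d -1.1 slab [245.5 111.7] [392.9 111.7]
20 plate top/bottom edge rows [180.2 172.9] cols [262.9 380.4] | pin s 40.3 d 0.3 slab [244.7 114.3] [393.8 114.3]
22 plate top/bottom edge rows [180.1 172.3] cols [262.4 381. ] | pin s 41.7 d 1.7 slab [243.8 116.9] [394.6 116.9]
24 plate top/bottom edge rows [180.2 171.9] cols [261.8 381.7] | pin s 43.0 d 3.2 slab [243.  119.6] [395.4 119.5]
26 plate top/bottom edge rows [180.4 171.6] cols [261.2 382.3] | pin s 44.3 d 4.7 slab [242.2 122.3] [396.3 122.2]
28 plate top/bottom edge rows [180.7 171.4] cols [260.6 382.9] | pin s 45.5 d 6.3 slab [241.4 125. ] [397.1 124.9]
30 plate top/bottom edge rows [181.1 171.3] cols [260.  383.6] | pin s 46.6 d 7.9 slab [240.6 127.7] [397.8 127.7]
32 plate top/bottom edge rows [181.6 171.4] cols [259.4 384.2] | pin s 47.7 d 9.6 slab [239.9 130.4] [398.6 130.4]
34 plate top/bottom edge rows [182.3 171.5] cols [258.8 384.9] | pin s 48.7 d 11.2 slab [239.1 133.2] [399.4 133.1]
36 plate top/bottom edge rows [183.1 171.9] cols [258.2 385.6] | pin s 49.7 d 13.0 slab [238.3 135.9] [400.2 135.9]
38 plate top/bottom edge rows [184.  172.3] cols [257.6 386.3] | pin s 50.6 d 14.7 slab [237.5 138.6] [401.  138.6]
measured plate rows 182.33333333333331 176.0 cols 260.0 378.33333333333337 slab row 126.66666666666666 242.0 397.0
```

Run:
```python
from h import *
b=read_camera("wrist");cv2.imwrite("pics/w12.png",b[:,:,::-1])
im=b[100:240,240:400];im=cv2.convertScaleAbs(im,alpha=2.2,beta=-300)
cv2.imwrite("pics/w12c.png",cv2.resize(im,(640,560),interpolation=cv2.INTER_CUBIC)[:,:,::-1])
st=get_state();c=cam("wrist",st);Rm=R.from_rotvec(st["eef_rot"]).as_matrix();pin=st["eef_pos"]+Rm@[0,0,4.9]
print(proj(*c,[pin+Rm@np.array([32,y,z]) for y,z in ((-25,22),(25,22),(-25,28),(25,28))]).round(1).tolist())
g=cv2.imread("pics/w6w.png",0);print("w6 row 200 edges",[i for i in range(255,385) if abs(int(g[200,i])-int(g[200,i-1]))>12],[ (r,int(g[r,285])) for r in range(182,192)])
```

```text
[[267.9, 186.2], [375.0, 186.2], [269.7, 183.3], [373.0, 183.3]]
w6 row 200 edges [255, 256, 257, 266, 268, 371, 372, 373, 383, 384] [(182, 240), (183, 243), (184, 236), (185, 160), (186, 102), (187, 211), (188, 243), (189, 241), (190, 240), (191, 239)]
```

View pics/w12c.png

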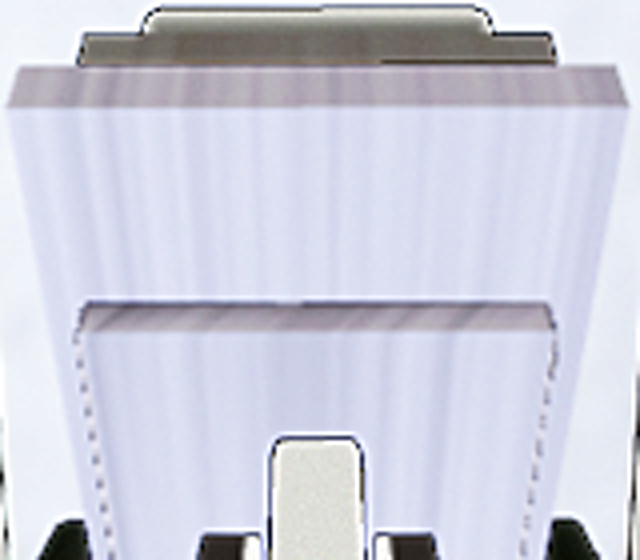

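Run:
```python
from h import *
F=[];A=[]
for i in range(24):
    A.append(read_camera("side").astype(float)); s=get_state(); F.append(np.r_[s["ft_force"],s["wrist_torque"]])
F=np.array(F);print(s["clock"],s["eef_pos"],F.mean(0).round(3),(F.std(0)/5).round(3))
a=np.mean(A,0).clip(0,255).astype(np.uint8);np.save("side_avg.npy",a)
cv2.imwrite("pics/w13.png",cv2.resize(a[150:200,260:310],(600,600),interpolation=cv2.INTER_CUBIC)[:,:,::-1])
```

```text
16.025 [509.91296625  90.66101658 111.00383204] [ 5.090e+00 -2.339e+00  5.193e+00 -3.570e-01 -7.130e-01 -2.000e-03] [0.108 0.116 0.092 0.006 0.007 0.004]
```

View pics/w13.png

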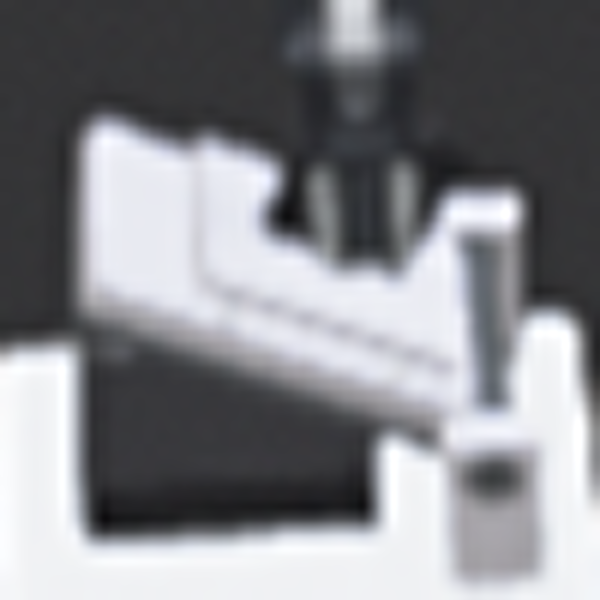

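Request:
apply_moves --motion '[[[1,0.05,0,0.1,0],[1,0.1,0,0.2,0],[1,0.1,0,0.2,0],[1,0.02,0,0.25,0],[1,0.0,0,0.26,0],[1,0,0,0.26,0],[1,0,0,0.26,0]]]'

```text
clock: 16.9
eef_pos: [509.7, 90.8, 108.7]
eef_rot: [0.481, 3.104, 0.0]
ft_force: [0.9, -1.5, 10.5]
finger_gap: 0.158
```

```bash
cat > chk.py <<'E'
from h import *
F=[];A=[]
for i in range(16):
    A.append(read_camera("side").astype(float)); s=get_state(); F.append(np.r_[s["ft_force"],s["wrist_torque"]])
f=np.mean(F,0)
Rm=R.from_rotvec(s["eef_rot"]).as_matrix()
Fh=-f[:3]@Rm[:,0];Fz=f[2]+1.1;m=-f[3:]@Rm[:,1]
o=np.array([489.9,95.9,0]);Rz=R.from_euler("z",162.36,degrees=True).as_matrix();pl=(s["eef_pos"]-[0,0,4.9]-o)@Rz
print(s["clock"],s["eef_pos"].round(2),f.round(3),"gap",s["finger_gap"],"Fh %.2f Fz %.2f m %.3f"%(Fh,Fz,m),"side",round(f[:3]@Rm[:,1],2),"pin",pl.round(1))
for d in (26,28,30):
    t=np.radians(d);n=np.sin(t)*Fh+np.cos(t)*Fz;T=np.cos(t)*Fh-np.sin(t)*Fz
    print(d,"Fn %.2f Ft_down %.2f  s %.1f d %.1f"%(n,T,(pl[0]+45)*np.cos(t)+(pl[2]-55)*np.sin(t),40+(pl[0]+45)*np.sin(t)-(pl[2]-55)*np.cos(t)),"soff(L=.145) %.1f"%((28*T-(m*1000-145*Fh))/n))
E
python3 chk.py
```

```text
17.7 [509.71  90.76 108.71] [ 3.230e-01 -1.702e+00  9.965e+00 -2.350e-01  4.200e-02 -2.000e-03] gap 0.1543027198518622 Fh 0.83 Fz 11.06 m 0.031 side -1.52 pin [-20.4  -1.1 103.8]
26 Fn 10.31 Ft_down -4.11  s 43.5 d 6.9 soff(L=.145) -2.5
28 Fn 10.16 Ft_down -4.46  s 44.6 d 8.4 soff(L=.145) -3.5
30 Fn 10.00 Ft_down -4.82  s 45.7 d 10.0 soff(L=.145) -4.6
```

```bash
python3 - <<'E'
from h import *
b=read_camera("wrist");a=read_camera("side")
x=cv2.resize(a[140:215,240:340],(800,600),interpolation=cv2.INTER_CUBIC);y=cv2.resize(b[65:265,220:420],(600,600))
cv2.imwrite("pics/w14.png",cv2.resize(np.hstack([x,y]),(800,343))[:,:,::-1])
E
python3 chk.py
```

```text
18.6 [509.71  90.79 108.72] [ 0.08  -1.545 10.294 -0.235  0.052  0.015] gap 0.15548633374800674 Fh 0.55 Fz 11.39 m 0.021 side -1.45 pin [-20.4  -1.1 103.8]
26 Fn 10.48 Ft_down -4.50  s 43.5 d 6.9 soff(L=.145) -6.5
28 Fn 10.32 Ft_down -4.87  s 44.6 d 8.4 soff(L=.145) -7.6
30 Fn 10.14 Ft_down -5.22  s 45.7 d 10.0 soff(L=.145) -8.7
```

View pics/w14.png

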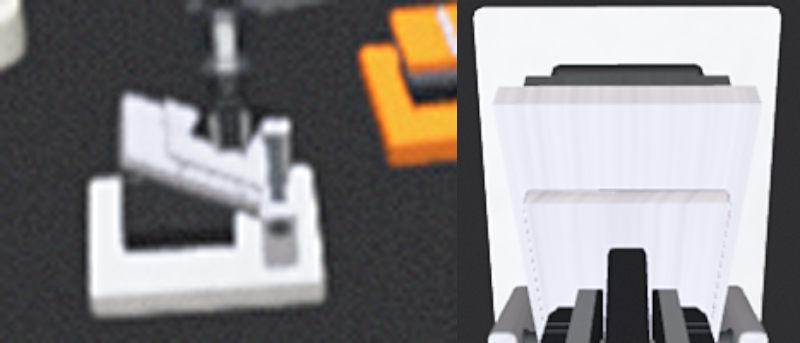

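The forces show both bars loaded, with the resultant between them but leaning towards the lower bar. I'll nudge about 0.4 mm uphill to balance.

Request:
apply_moves --motion '[[[1,0.04,0,0,0],[1,0.04,0,0,0],[1,0.04,0,0,0],[1,0.04,0,0,0]]]'

```text
clock: 19.1
eef_pos: [509.6, 90.8, 108.7]
eef_rot: [0.481, 3.104, 0.0]
ft_force: [3.9, -2.3, 8.3]
finger_gap: 0.159
```

```bash
python3 chk.py; python3 chk.py
```

```text
19.9 [509.55  90.83 108.69] [ 3.044 -2.194  8.416 -0.344 -0.419  0.011] gap 0.15386917161611968 Fh 3.57 Fz 9.52 m 0.503 side -1.17 pin [-20.3  -1.1 103.8]
26 Fn 10.12 Ft_down -0.96  s 43.6 d 7.0 soff(L=.145) -1.2
28 Fn 10.08 Ft_down -1.31  s 44.7 d 8.5 soff(L=.145) -2.2
30 Fn 10.03 Ft_down -1.66  s 45.8 d 10.1 soff(L=.145) -3.1
20.7 [509.56  90.83 108.71] [ 3.169 -2.101  8.546 -0.342 -0.419 -0.013] gap 0.15163252925465318 Fh 3.66 Fz 9.65 m 0.503 side -1.04 pin [-20.3  -1.1 103.8]
26 Fn 10.28 Ft_down -0.93  s 43.6 d 7.0 soff(L=.145) 0.2
28 Fn 10.24 Ft_down -1.29  s 44.7 d 8.5 soff(L=.145) -0.8
30 Fn 10.19 Ft_down -1.65  s 45.8 d 10.1 soff(L=.145) -1.8
```

Run:
```python
from h import *
close_job(); s=get_state(); print(s["clock"],s["eef_pos"],s["ft_force"],s["finger_gap"])
```

```text
the job is handed in; nothing more can be done
the job is handed in; nothing more can be done
```

I picked up the silver rectangular plate by its pin with a 20 N grip and pressed it onto the white stage's face. I handed it in at about 20.7 s, still gripped and pressing. The gripper cannot tilt, so I let the plate swivel on its pin against the face. The first touch left its edge apparently against the upper bar. I backed off, shifted uphill and slid it down flush.

**Last checks before handing in:**
- **Force:** about 10 N square to the face and 1.3 N along it. Two force readings agreed, with the arm still.
- **Bars:** the resultant force lies within about 3 mm of midway between them, so roughly 5 N on each. I inferred this from the wrist moment with an estimated sensor distance; I did not measure each bar.
- **Position:** centred within about 1 mm across the face, and the pin sits about 45 mm up the slope. I aligned the yaw to the stage.
- **Flushness:** in the side view the plate's edge ran parallel to the face within 1–2°.
- **Bystanders:** I saw no contact with any of them, but did not re-measure their positions.

**Checks that disagreed:**
- **Slope:** a first rough two-camera estimate gave 32°, while the closer wrist views gave 26–28°. I worked with 27–28°.
- **Plate tilt:** from the plate's end face in the wrist view it varied from about 18° to 34°, depending on which feature I used. I relied on the side view and the forces for flushness.
- **Push-in:** the pin height suggested the face was pushed in 7–8.5 mm, while the spring force suggested about 6.5 mm. Both are short of the 10 mm stop.

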